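# Hang the loan ear defenders on the counter stand

## Robot

A 6-joint arm with a two-finger parallel gripper is mounted at the origin on the work surface. World frame = base frame: x ahead of the robot, y to its left, z up, the work surface at z = 0. Lengths are in m, angles in degrees, forces in N, time in s.
With the tool pointing down it reaches from about 0.3 to 0.75 m from the base axis. Payload 8.5 kg.
Tool frame: the origin (TCP) lies on the centre line of the jaws, within the pads' length; the fingertips stand 19 mm ahead of it and the grasp point (between the pads) is the TCP (env.tcp_to_tips is the z of the fingertips in the tool frame, in m); z points along the fingers, y is the line along which they close (so a half turn about z gives the same grasp; the last joint's range is limited). The gripper opens to 85 mm and grips with 20 to 120 N. Pads are 22 mm wide; open, the fingers measure 114 mm over their backs; the gripper's body (76 mm by 85 mm) begins 54 mm behind the grasp point. The pads swing forward as they close: fully open they stand 13 mm farther back than shut.
Start: joints at [56.362, 21.807, 74.336, -0, 83.858, -12.336], TCP at [0.2, 0.512, 0.25] pointing down, gripper open.
Joint ranges: [-178.18, 178.18], [-50.72, 133.34], [12.68, 142.11], [-81.47, 261.47], [9.98, 163.14], [-165.26, 165.26]. Speed limits (degrees/s): [136.94, 136.94, 180, 180, 180, 180].

## Interface

Orientations are given as a 3x3 rotation matrix whose columns are the frame's x, y, z axes.
In Python, from rig import env gives the robot as it stands.
- The arm moves only by the tool servo_tool, never from a script. Its argument "steps" is a list of rows, each an object of numbers: "tx", "ty", "tz": the shift along the world's x, y, z in cm; "yaw": the turn about the world's z in degrees; "claw": the finger opening in cm, from 0 to 8.54. In form: [{"tx": .., "ty": .., "tz": .., "yaw": .., "claw": ..}, ...]. A call has 1 to 20 rows; each row shifts and turns the commanded pose from where the row before left it; what a row does not reach is not made up. A row lasts 1/10 s, in which the tool goes at most 50 mm and 8.59 degrees, less where a joint would pass 70% of its speed; a pose out of reach is approached as far as the arm can. A call with a gripper value outside its range is refused whole. The fingers move at their own pace and stop on an object; "newtons" is the grip in N (left out, the last holds). Time passes only in rows, so rows that do not move let the fingers close. It gives the time, the measured TCP pose, the force, the opening and the grip force at its end, in the units of the state.
- env.observe(): the state, without advancing time (a new reading comes with each control period).
- env.get_image(name): name is "side" or "top" or "wrist"; returns (picture, depth): 400x640x3 uint8, red, green, blue; 400x640 float32, m along the optical axis (not along the pixel's ray), 0 where there is no reading.
- env.camera_model(name): a dict with "fovy" (degrees; the focal length in pixels is half the picture's height over the tangent of half this angle, whatever the lens; pixels are square), "cx", "cy" (the principal point, pixels), "dist_coeffs" ([k1, k2, p1, p2, k3] as OpenCV has them; the pictures are not rectified), "T" (4x4, takes a point from camera to world coordinates). Camera axes: x right, y down, z forward; pixel columns grow to the right and rows downward; lengths in m; the calibration is good to about 2 mm. A picture is of the moment at which its call begins: read the wrist's pose just before it. camera_model takes no time and is no camera call; for the wrist camera it gives the pose at the moment of the call.
- env.close_job(): hands the job in; it is judged then, once.
The state is a dict: "time_s": time; "q": joint angles; "qvel": joint speeds; "joint_efforts": joint torques, N m; "position": TCP position; "tool_rot": TCP orientation; "ft_force": force on the tool from outside, world axes, zero at the start; "wrist_torque": the same for the moment, N m; "grip_width": finger opening in m; "gripper_force": force on a finger pad.
Only numpy, scipy, OpenCV 4.12 (cv2) and the standard library are available. Lean on these libraries where they do the work, as an engineer would, in place of code of your own. Each camera call takes 0.05 s, during which the arm holds its last target. There are 200 camera calls.

## Task

Take the two pairs of ear defenders from under the clear riser and hang each by its headband over an arm of the hanging stand, one cup each side of the arm: the larger pair on the higher arm, the smaller pair on the lower arm. Set each down onto its arm rather than dropping it, and let go so that both hang freely and upright. Leave the jar, the little tree, the bottle and the flat puzzle box standing where they are.

Things in the scene. Friction and masses are not known exactly. Their poses are not given: they have to be found in the camera images.
- large_centre (a point): Larger ear defenders, 0.24 kg: rigid black band, two grey cups; stands on its cups. 150 wide (x, cup to cup), 60 deep (y, at the cups), 140 mm tall; point at its centre, 70 above the feet, z up. Crown at x=y=0: block 36 long (x), 30 wide (y; flat parallel sides to pinch), top 70 and flat underside 44 mm above the point; band slopes off beside it. Cups 70 tall, 86 mm gap between them.
- small_centre (a point): Smaller ear defenders, 0.16 kg, same make and axes: 124 wide (x, cup to cup), 50 deep (y, at the cups), 120 mm tall; point at its centre, 60 above the feet. Crown at x=y=0: 36 long (x), 26 wide (y), top 60 and flat underside 36 mm above the point. Cups 58 tall, 70 mm gap between them.
- riser: Clear acrylic counter riser, fixed. Origin on the counter, x from its front to its back, z up. On four 14 mm square legs (x 40 and 140, y +-200 mm); front and back open. Both pairs and the jar stand near x = 0 at y about -116, 0 and 116 mm, in any order, each pair's x axis within 0.22 rad of the riser's x, partly under the board: lean the tool in from the front.
- riser_edge (a point): Middle of the lower front edge of the riser's board, aluminium, 248 mm above the counter, 20 mm behind the riser's origin; axes as the riser's. The board reaches 133 mm back (x) from here and 210 mm to either side (y), its top 12 mm above; boxed toys up to 80 mm tall stand on its rear 55 mm.
- stand: Steel hanging stand, fixed: base plate 140 x 130 x 10 mm, 20 mm round post 190 mm tall at the origin (on the counter, z up), and two level 16 mm round arms: the higher to its +y, the lower to its -y, each ending in a 30 mm ball centred 140 mm from the post's axis.
- high_bar (a point): Middle of the higher arm, on its axis, 165 mm above the counter, 70 mm from the post's axis; y along the arm, away from the post; x level across it, away from the robot; z up. Free length between post and ball 115 mm.
- low_bar (a point): Middle of the lower arm, on its axis, 125 mm above the counter, 70 mm from the post's axis; y along the arm, towards the post; x level across it, away from the robot; z up. Free length between post and ball 115 mm.
- jar: Jar with a wooden cap, 66 mm across, 100 mm tall, beside the ear defenders under the riser, loose, to be left alone. Origin at the centre of its underside, z up.
- tree: Small golden decorative tree, a cone 92 mm across at the foot and 165 mm tall, near the robot in the middle; stands on the counter, loose, to be left alone. Origin at the centre of its underside, z up.
- bottle: White bottle, 60 mm across, 160 mm tall, beyond the stand; stands on the counter, loose, to be left alone. Origin at the centre of its underside, z up.
- puzzle: Flat puzzle box, 90 x 130 x 31 mm, in front of the stand; stands on the counter, loose, to be left alone. Origin at the centre of its underside, z up.
Mind the look-alikes: they are no part of the job. What is shaped like the part that bears large_centre but blue or turquoise is not meant.

How it is judged:
By the outcome, as a careful person would: the job done as asked, in the order asked, and still so for the second after the job is handed in, with the robot touching nothing.
It also fails if it takes over 72 s, if anything falls off the work surface, if the arm or the gripper's body presses on something with over 40 N, if the wrist force passes 120 N, or if a joint passes its speed limit or range.

## Working session

There is one attempt and no reset: what is moved stays moved. The work goes in short steps, Python scripts to look and compute and a tool call to move; the robot and the scene stay as the last step left them, time stands still between calls to the robot, and variables do not carry over. Pictures are saved under pics/ and viewed, at most 10 in all, crops included, and the job is handed in when it is done.

Besides the shell and the picture viewer there is one more tool, called after ">>>" as name([rows], argument=value, ...), one row to a line, values as JSON. servo_tool: Moves the arm, as the interface text tells. Its arguments: {"type":"object","properties":{"steps":{"type":"array"},"newtons":{"type":"number"}},"required":["steps"]}

```bash
mkdir -p pics; cat > h.py <<'E'
import numpy as np, cv2
from rig import env
def cam(n):
    m=env.camera_model(n); f=200/np.tan(np.radians(m["fovy"])/2)
    K=np.array([[f,0,m["cx"]],[0,f,m["cy"]],[0,0,1]]); return K,np.array(m["dist_coeffs"],float),np.array(m["T"])
def grab(n):
    c=cam(n); im,d=env.get_image(n); return im,d,c
def rays(c,uv):
    K,D,T=c; p=cv2.undistortPoints(np.array(uv,float).reshape(-1,1,2),K,D)[:,0]
    return np.c_[p,np.ones(len(p))]
def onplane(c,uv,z):
    r=rays(c,uv)@c[2][:3,:3].T; o=c[2][:3,3]; return o+r*((z-o[2])/r[:,2])[:,None]
def withdepth(c,uv,d):
    uv=np.array(uv).reshape(-1,2); dd=d[uv[:,1].astype(int),uv[:,0].astype(int)]
    return (rays(c,uv)*dd[:,None])@c[2][:3,:3].T+c[2][:3,3]
def cloud(c,d):
    v,u=np.mgrid[0:400,0:640]; P=withdepth(c,np.c_[u.ravel(),v.ravel()],d).reshape(400,640,3); P[d==0]=np.nan; return P
def proj(c,P):
    K,D,T=c; R=T[:3,:3].T; return cv2.projectPoints(np.array(P,float).reshape(-1,1,3),cv2.Rodrigues(R)[0],-R@T[:3,3],K,D)[0][:,0]
E
python3 - <<'E'
from h import *
for n in ["side","top","wrist"]:
    im,d,c=grab(n); cv2.imwrite(f"pics/{n}0.png",im[:,:,::-1]); np.savez(f"{n}0.npz",im=im,d=d,K=c[0],D=c[1],T=c[2]); print(n,c[2].round(3).tolist(),c[0][0,0])
s=env.observe(); print(s["position"],s["tool_rot"],s["grip_width"])
E
```

```text
side [[0.997, -0.054, 0.05, 0.518], [-0.073, -0.675, 0.734, -0.617], [-0.006, -0.736, -0.677, 0.813], [0.0, 0.0, 0.0, 1.0]] 364.32406672568715
top [[-0.0, -0.984, 0.179, 0.305], [-1.0, 0.002, 0.01, 0.093], [-0.01, -0.179, -0.984, 1.574], [0.0, 0.0, 0.0, 1.0]] 510.6791068717853
wrist [[0.363, 0.894, 0.262, 0.133], [0.932, -0.348, -0.104, 0.539], [-0.002, 0.282, -0.959, 0.374], [0.0, 0.0, 0.0, 1.0]] 340.09448334189744
[0.19970391 0.51224845 0.2498858 ] [[-9.31678181e-01  3.63284201e-01 -5.96206068e-04]
 [ 3.63284621e-01  9.31677762e-01 -9.11630337e-04]
 [ 2.24291036e-04 -1.06593859e-03 -9.99999407e-01]] 0.08558458810239444
```

View pics/top0.png

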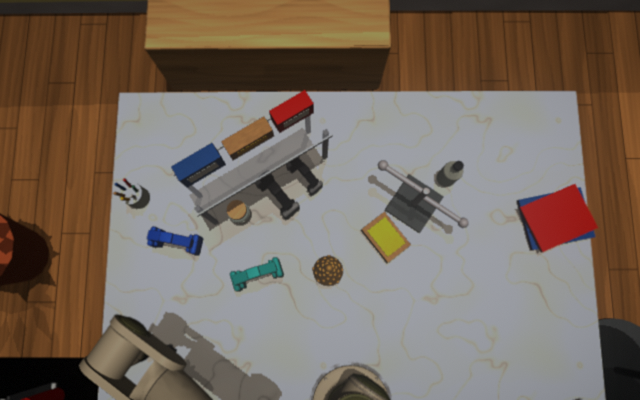

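View pics/side0.png

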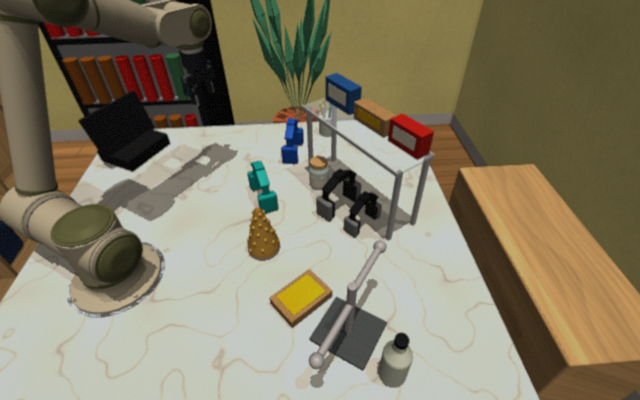

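The top picture shows these candidates:

| Candidate | Top px | Verdict |
|---|---|---|
| Black pair | (280,197) | Longer, likely the large pair |
| Black pair | (305,175) | Likely the small pair |
| Blue pair | (174,240) | Look-alike |
| Turquoise pair | (257,273) | Look-alike |

The stand has its post at (426,191) and balls at (382,165) and (463,223). The jar is at (238,211), the tree at (328,270) and the puzzle box at (386,237).

```bash
python3 - <<'E'
from h import *
def L(n):
    a=np.load(n+"0.npz"); return a["im"],a["d"],(a["K"],a["D"],a["T"])
np.set_printoptions(precision=3,suppress=True)
im,d,c=L("top"); P=cloud(c,d)
for n,uv in dict(ballA=(382,165),ballB=(463,223),post=(426,191),edge1=(200,213),edge2=(331,136),crownL=(280,197)).items():
    u,v=uv; w=P[v-6:v+7,u-6:u+7].reshape(-1,3); i=np.nanargmax(w[:,2]); print(n,w[i], P[v,u], "med top", np.nanmedian(w[w[:,2]>w[i,2]-.008],axis=0))
ims,ds,cs=L("side"); Ps=cloud(cs,ds)
for nm,I,Q in (("side",ims,Ps),("top",im,P)):
    print(nm)
    dark=I.max(2)<75
    for zlo,zhi in ((.105,.124),(.124,.15)):
        m=dark&(Q[...,2]>zlo)&(Q[...,2]<zhi)&(Q[...,0]>.35)&(Q[...,0]<.9)&(Q[...,1]>.05)&(Q[...,1]<.45)
        n,l,s,_=cv2.connectedComponentsWithStats(m.astype(np.uint8))
        for i in range(1,n):
            if s[i,4]>8: q=Q[l==i]; print(zlo,s[i],q.mean(0),q.min(0),q.max(0))
crop=cv2.resize(ims[140:260,280:440],(800,600),interpolation=cv2.INTER_CUBIC); cv2.imwrite("pics/crop1.png",crop[:,:,::-1])
E
```

```text
ballA [ 0.675 -0.097  0.182] [ 0.676 -0.086  0.179] med top [ 0.677 -0.09   0.178]
ballB [ 0.521 -0.318  0.144] [ 0.516 -0.316  0.141] med top [ 0.519 -0.318  0.14 ]
post [ 0.6   -0.203  0.196] [ 0.599 -0.205  0.189] med top [ 0.598 -0.202  0.19 ]
edge1 [0.53  0.397 0.266] [0.526 0.403 0.26 ] med top [0.534 0.406 0.261]
edge2 [0.728 0.075 0.266] [0.738 0.059 0.251] med top [0.74  0.067 0.261]
crownL [0.606 0.209 0.145] [0.595 0.204 0.127] med top [0.607 0.215 0.14 ]
side
0.105 [346 170  10   8  41] [0.66  0.24  0.117] [0.646 0.221 0.107] [0.674 0.258 0.124]
0.105 [322 178  24  16 135] [0.592 0.188 0.116] [0.569 0.167 0.105] [0.64  0.218 0.124]
0.105 [355 191  19  14 146] [0.682 0.13  0.116] [0.658 0.111 0.105] [0.714 0.159 0.124]
0.124 [329 169  21  15 173] [0.62  0.212 0.134] [0.591 0.191 0.124] [0.653 0.247 0.144]
0.124 [417 188   3   7   9] [0.833 0.122 0.139] [0.832 0.118 0.126] [0.834 0.125 0.148]
top
0.105 [294 160  18  19 143] [0.681 0.138 0.116] [0.656 0.115 0.105] [0.712 0.165 0.124]
0.105 [260 175  11  10  52] [0.65  0.249 0.119] [0.635 0.235 0.112] [0.663 0.265 0.124]
0.105 [277 194  16  15 117] [0.585 0.191 0.116] [0.565 0.17  0.106] [0.606 0.213 0.124]
0.105 [207 214   5   6  10] [0.538 0.41  0.115] [0.532 0.406 0.106] [0.548 0.415 0.122]
0.124 [323 144   5   5  14] [0.744 0.073 0.137] [0.742 0.068 0.124] [0.748 0.079 0.15 ]
0.124 [264 178  21  22 211] [0.619 0.221 0.135] [0.589 0.193 0.124] [0.652 0.252 0.149]
0.124 [206 213   5   6  12] [0.538 0.41  0.135] [0.533 0.406 0.124] [0.548 0.415 0.148]
```

View pics/crop1.png

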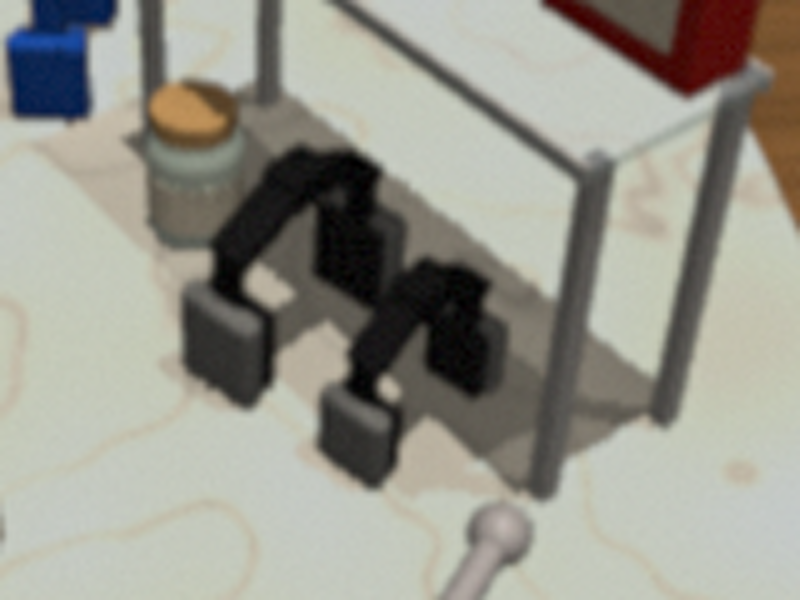

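The crop confirms two black pairs with grey cups. The larger is in the middle, crown at crop (320,165), and the smaller is on the right at (450,275). The jar is at the left. I'm moving in front of the large pair for a close look.

>>> servo_tool([
  {"tx":2.6,"ty":-2.3,"tz":0.35,"yaw":4.35,"claw":8.0},
  {"tx":2.6,"ty":-2.3,"tz":0.35,"yaw":4.35},
  {"tx":2.6,"ty":-2.3,"tz":0.35,"yaw":4.35},
  {"tx":2.6,"ty":-2.3,"tz":0.35,"yaw":4.35},
  {"tx":2.6,"ty":-2.3,"tz":0.35,"yaw":4.35},
  {"tx":2.6,"ty":-2.3,"tz":0.35,"yaw":4.35},
  {"tx":2.6,"ty":-2.3,"tz":0.35,"yaw":4.35},
  {"tx":2.6,"ty":-2.3,"tz":0.35,"yaw":4.35},
  {"tx":2.6,"ty":-2.3,"tz":0.35,"yaw":4.35},
  {"tx":2.6,"ty":-2.3,"tz":0.35,"yaw":4.35},
  {"tx":2.6,"ty":-2.3,"tz":0.35,"yaw":4.35},
  {"tx":2.6,"ty":-2.3,"tz":0.35,"yaw":4.35},
  {"tx":2.6,"ty":-2.3,"tz":0.35,"yaw":4.35},
  {"tx":2.6,"ty":-2.3,"tz":0.35,"yaw":4.35},
  {},
  {},
])

```text
invalid input at $.steps[1]: expected keys tx, ty, tz, yaw, claw
```

```bash
cat > look.py <<'E'
from h import *
import sys
np.set_printoptions(precision=3,suppress=True)
im,d,c=grab("wrist"); P=cloud(c,d); cv2.imwrite(f"pics/{sys.argv[1]}.png",im[:,:,::-1]); np.savez(sys.argv[1]+".npz",im=im,d=d,K=c[0],D=c[1],T=c[2])
dark=im.max(2)<80
for zlo,zhi in ((.07,.128),(.106,.155)):
    m=dark&(P[...,2]>zlo)&(P[...,2]<zhi)
    n,l,s,_=cv2.connectedComponentsWithStats(m.astype(np.uint8))
    for i in range(1,n):
        if s[i,4]>150:
            q=P[l==i]; r=cv2.minAreaRect((q[:,:2]*1000).astype(np.float32)); v=np.linalg.svd(q[:,:2]-q[:,:2].mean(0),full_matrices=False)[2][0]
            print(zlo,s[i],q.mean(0),q[:,2].max(),"rect",np.round(r[0],1),np.round(r[1],1),round(r[2],1),"pca",np.degrees(np.arctan2(v[1],v[0])).round(1))
s=env.observe(); print(s["time_s"],s["position"],s["tool_rot"][:,0],np.array(s["q"]).round(1))
E
python3 look.py w1
```

```text
0.2 [0.2   0.512 0.25 ] [-0.932  0.363  0.   ] [ 56.4  21.8  74.4  -0.   83.9 -12.3]
```

View pics/w1.png

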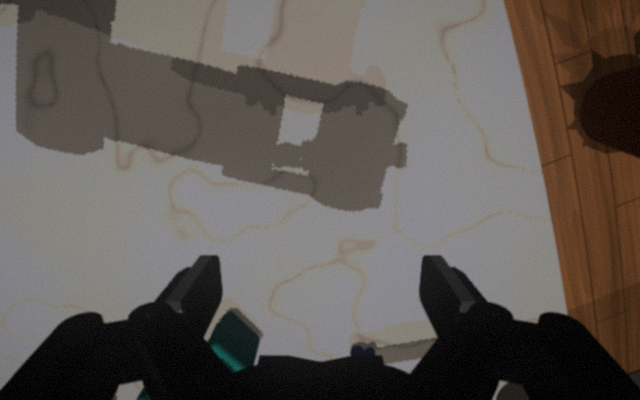

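That call was refused because every row needs all its keys. The picture shows only the counter at the start pose, with the fingers at (200,280) and (440,280). I'll resend with full rows.

>>> servo_tool([
  {"tx":2.85,"ty":-2.2,"tz":0.65,"yaw":4.35,"claw":8},
  {"tx":2.85,"ty":-2.2,"tz":0.65,"yaw":4.35,"claw":8},
  {"tx":2.85,"ty":-2.2,"tz":0.65,"yaw":4.35,"claw":8},
  {"tx":2.85,"ty":-2.2,"tz":0.65,"yaw":4.35,"claw":8},
  {"tx":2.85,"ty":-2.2,"tz":0.65,"yaw":4.35,"claw":8},
  {"tx":2.85,"ty":-2.2,"tz":0.65,"yaw":4.35,"claw":8},
  {"tx":2.85,"ty":-2.2,"tz":0.65,"yaw":4.35,"claw":8},
  {"tx":2.85,"ty":-2.2,"tz":0.65,"yaw":4.35,"claw":8},
  {"tx":2.85,"ty":-2.2,"tz":0.65,"yaw":4.35,"claw":8},
  {"tx":2.85,"ty":-2.2,"tz":0.65,"yaw":4.35,"claw":8},
  {"tx":2.85,"ty":-2.2,"tz":0.65,"yaw":4.35,"claw":8},
  {"tx":2.85,"ty":-2.2,"tz":0.65,"yaw":4.35,"claw":8},
  {"tx":2.85,"ty":-2.2,"tz":0.65,"yaw":4.35,"claw":8},
  {"tx":2.85,"ty":-2.2,"tz":0.65,"yaw":4.35,"claw":8},
  {"tx":0,"ty":0,"tz":0,"yaw":0,"claw":8},
  {"tx":0,"ty":0,"tz":0,"yaw":0,"claw":8},
])

```text
time_s: 1.8
position: [0.599, 0.204, 0.3406]
tool_rot: [[-0.772, -0.636, -0.001], [-0.636, 0.772, 0.0], [0.001, 0.001, -1.0]]
ft_force: [-0.7, 0.3, 0.0]
grip_width: 0.0799
gripper_force: 0.0
```

```bash
python3 look.py w2
```

```text
0.07 [ 432   10  127   77 2266] [0.394 0.243 0.111] 0.12798502494852348 rect [383.2 277.6] [ 40.4 138.9] 19.6 pca 102.2
0.07 [ 304  126   32   57 1307] [0.587 0.192 0.115] 0.1279871470228081 rect [586.2 192.1] [50.9 33.7] 35.4 pca 37.3
0.07 [ 209  138   36   92 2258] [0.678 0.136 0.107] 0.12250072844716914 rect [683.  137.9] [107.   25.7] 41.8 pca 42.1
0.07 [132 187  33  25 370] [0.746 0.076 0.101] 0.12795682439869244 rect [746.2  75.9] [15.2  8.7] 74.5 pca 66.8
0.07 [540 211  58  89 670] [0.481 0.5   0.098] 0.12791458124253602 rect [486.3 524. ] [127.3  25.1] 74.1 pca -105.0
0.07 [302 217  37  31 757] [0.653 0.249 0.117] 0.1279896407158152 rect [654.5 249.3] [48.9 45. ] 40.0 pca 40.5
0.07 [472 228  30  28 370] [0.542 0.408 0.101] 0.12794533805518055 rect [541.  408.7] [ 9.  15.4] 80.1 pca -1.2
0.106 [ 455   10  104   77 2391] [0.392 0.25  0.122] 0.14032315389125044 rect [380.9 274.8] [ 30.2 122. ] 18.0 pca 98.1
0.106 [ 304  135   31  113 3212] [0.614 0.215 0.126] 0.14187878108626617 rect [620.5 220.6] [127.1  30. ] 41.2 pca 41.0
0.106 [ 209  163   29   52 1151] [0.68  0.137 0.116] 0.12250072844716914 rect [682.7 137.7] [57.4 25.6] 42.6 pca 42.4
0.106 [117 195  34  25 399] [0.746 0.076 0.132] 0.15490593928672863 rect [746.4  76. ] [15.1  8.4] 70.2 pca 62.5
0.106 [556 235  53  65 404] [0.489 0.519 0.126] 0.13845612536232743 rect [480.3 523.9] [112.4  28.4] 79.2 pca 75.1
0.106 [485 240  33  27 399] [0.542 0.408 0.132] 0.15499576442200452 rect [540.9 408.6] [ 8.9 15.9] 81.2 pca 1.5
1.85 [0.598 0.205 0.341] [-0.771 -0.637  0.001] [   8.2   28.6   48.6    0.   102.9 -121.4]
```

View pics/w2.png

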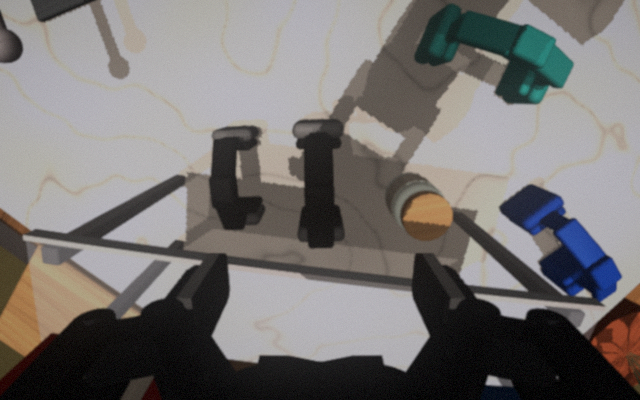

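The wrist picture shows the large pair's band running from (318,130) to (320,240) and the small pair's from (235,135) to (240,220). The jar cap is at (427,215). The board's front edge runs along row 235–300, just behind the crowns.

The tool can't tilt here. I'll pinch the front of the band, slide the pair forward clear of the board, then regrip it at the crown.

```bash
python3 - <<'E'
from h import *
np.set_printoptions(precision=3,suppress=True)
a=np.load("w2.npz"); c=(a["K"],a["D"],a["T"]); P=cloud(c,a["d"]); dark=a["im"].max(2)<95
for ctr,yaw in (((.6205,.2206),41.),((.683,.138),42.3)):
    e=np.array([np.cos(np.radians(yaw)),np.sin(np.radians(yaw))]); q=P[...,:2]-ctr; s=q@e; t=q@[-e[1],e[0]]
    for b in range(-90,90,10):
        m=dark&(s*1000>b)&(s*1000<b+10)&(abs(t)<.035)&(P[...,2]>.02)&(P[...,2]<.2)
        if m.sum()>5: print(b,m.sum(),np.percentile(P[m][:,2],95).round(4),(np.percentile(t[m],[3,50,97])*1000).round(1))
# board edge
m=(P[...,2]>.24)&(P[...,2]<.27)&(P[...,0]>.5)
n=np.array([.851,.525]); r=P[m][:,:2]@n; print("edge r",np.percentile(r,[0.5,2,5,50]), "crowns",np.array([[.6205,.2206],[.683,.138]])@n)
a=np.load("top0.npz"); c=(a["K"],a["D"],a["T"]); P=cloud(c,a["d"])
w=P[250:292,308:350].reshape(-1,3); w=w[w[:,2]>.03]; print("tree",np.nanmin(w,0),np.nanmax(w,0),w[np.nanargmax(w[:,2])])
E
```

```text
-80 227 0.0696 [-23.9   4.9  25.7]
-70 366 0.1099 [-13.3   8.   27.6]
-60 420 0.1149 [-22.8   1.1  24.3]
-50 389 0.12 [-22.6   0.8  24.1]
-40 308 0.1251 [-14.8  -0.5  13.8]
-30 315 0.1299 [-13.9   0.4  14.5]
-20 360 0.1407 [-13.8   0.1  13.9]
-10 290 0.141 [-14.   -0.1  13.8]
0 289 0.1411 [-13.9  -0.4  14.7]
10 168 0.141 [-13.8  -0.1  13.6]
20 205 0.1296 [-13.9   0.1  13.7]
30 187 0.1246 [-13.6  -0.1  13.8]
40 374 0.1193 [-25.2   1.8  25.3]
50 307 0.1148 [-26.8   1.5  27.3]
60 208 0.1098 [-28.8   4.2  29.4]
70 30 0.0694 [-25.3  16.5  26.8]
-70 107 0.0553 [-13.5   3.4  20.1]
-60 254 0.0912 [-10.3   8.6  24.6]
-50 384 0.0971 [-10.1   8.6  22.2]
-40 311 0.1038 [-10.4   5.3  21.4]
-30 247 0.1103 [-10.9   1.9  12.4]
-20 288 0.1208 [-11.    2.3  12.4]
-10 251 0.1213 [-11.2   2.3  12.4]
0 238 0.1211 [-11.1   3.4  12.3]
10 179 0.1211 [-11.1   3.3  12.2]
20 170 0.11 [-11.4   2.1  12.1]
30 391 0.1032 [-10.7   7.   20.7]
40 308 0.0968 [-10.8   9.1  22.3]
50 167 0.0909 [-9.  13.4 23.9]
edge r [0.658 0.658 0.658 0.684] crowns [0.644 0.654]
tree [0.346 0.02  0.03 ] [0.435 0.11  0.17 ] [0.391 0.065 0.17 ]
```

>>> servo_tool([
  {"tx":-1.6,"ty":-1.7,"tz":0,"yaw":1.4,"claw":5.2},
  {"tx":0,"ty":0,"tz":0,"yaw":0,"claw":5.2},
  {"tx":0,"ty":0,"tz":-2.5,"yaw":0,"claw":5.2},
  {"tx":0,"ty":0,"tz":-2.5,"yaw":0,"claw":5.2},
  {"tx":0,"ty":0,"tz":-2.5,"yaw":0,"claw":5.2},
  {"tx":0,"ty":0,"tz":-2.5,"yaw":0,"claw":5.2},
  {"tx":0,"ty":0,"tz":-2.5,"yaw":0,"claw":5.2},
  {"tx":0,"ty":0,"tz":-2.5,"yaw":0,"claw":5.2},
  {"tx":0,"ty":0,"tz":-2.5,"yaw":0,"claw":5.2},
  {"tx":0,"ty":0,"tz":-2,"yaw":0,"claw":5.2},
  {"tx":0,"ty":0,"tz":-2,"yaw":0,"claw":5.2},
  {"tx":0,"ty":0,"tz":-1.3,"yaw":0,"claw":5.2},
  {"tx":0,"ty":0,"tz":-0.8,"yaw":0,"claw":5.2},
  {"tx":0,"ty":0,"tz":0,"yaw":0,"claw":5.2},
  {"tx":0,"ty":0,"tz":0,"yaw":0,"claw":5.2},
])

```text
time_s: 3.35
position: [0.5831, 0.1877, 0.1061]
tool_rot: [[-0.755, -0.656, 0.001], [-0.656, 0.755, 0.0], [-0.001, -0.001, -1.0]]
ft_force: [-0.1, -0.2, 0.1]
grip_width: 0.0521
gripper_force: 0.0
```

Close, ease up about 3 mm, and slide forward 9 cm.

>>> servo_tool([
  {"tx":0,"ty":0,"tz":0,"yaw":0,"claw":2},
  {"tx":0,"ty":0,"tz":0,"yaw":0,"claw":2},
  {"tx":0,"ty":0,"tz":0,"yaw":0,"claw":2},
  {"tx":0,"ty":0,"tz":0,"yaw":0,"claw":2},
  {"tx":0,"ty":0,"tz":0,"yaw":0,"claw":2},
  {"tx":0,"ty":0,"tz":0,"yaw":0,"claw":2},
  {"tx":0,"ty":0,"tz":0.3,"yaw":0,"claw":2},
  {"tx":-0.75,"ty":-0.65,"tz":0,"yaw":0,"claw":2},
  {"tx":-0.75,"ty":-0.65,"tz":0,"yaw":0,"claw":2},
  {"tx":-0.75,"ty":-0.65,"tz":0,"yaw":0,"claw":2},
  {"tx":-0.75,"ty":-0.65,"tz":0,"yaw":0,"claw":2},
  {"tx":-0.75,"ty":-0.65,"tz":0,"yaw":0,"claw":2},
  {"tx":-0.75,"ty":-0.65,"tz":0,"yaw":0,"claw":2},
  {"tx":-0.75,"ty":-0.65,"tz":0,"yaw":0,"claw":2},
  {"tx":-0.75,"ty":-0.65,"tz":0,"yaw":0,"claw":2},
  {"tx":-0.75,"ty":-0.65,"tz":0,"yaw":0,"claw":2},
  {"tx":0,"ty":0,"tz":0,"yaw":0,"claw":2},
  {"tx":0,"ty":0,"tz":-0.3,"yaw":0,"claw":2},
  {"tx":0,"ty":0,"tz":0,"yaw":0,"claw":2},
], newtons=50)

```text
time_s: 5.25
position: [0.5156, 0.1289, 0.1063]
tool_rot: [[-0.755, -0.656, 0.001], [-0.656, 0.755, -0.0], [-0.001, -0.001, -1.0]]
ft_force: [-4.8, -2.6, 8.3]
grip_width: 0.0295
gripper_force: 51.1
```

>>> servo_tool([
  {"tx":0,"ty":0,"tz":0,"yaw":0,"claw":5.2},
  {"tx":0,"ty":0,"tz":0,"yaw":0,"claw":5.2},
  {"tx":0,"ty":0,"tz":0,"yaw":0,"claw":5.2},
  {"tx":0,"ty":0,"tz":1,"yaw":0,"claw":5.2},
  {"tx":0,"ty":0,"tz":4,"yaw":0,"claw":5.2},
  {"tx":0,"ty":0,"tz":4,"yaw":0,"claw":5.2},
  {"tx":0,"ty":0,"tz":4,"yaw":0,"claw":5.2},
  {"tx":1.9,"ty":1.6,"tz":4,"yaw":0,"claw":5.2},
  {"tx":1.9,"ty":1.7,"tz":3,"yaw":0,"claw":5.2},
  {"tx":1.5,"ty":1.3,"tz":0,"yaw":0,"claw":5.2},
  {"tx":0,"ty":0,"tz":0,"yaw":0,"claw":5.2},
  {"tx":0,"ty":0,"tz":0,"yaw":0,"claw":5.2},
])

```text
time_s: 6.45
position: [0.5679, 0.1749, 0.3051]
tool_rot: [[-0.754, -0.656, -0.001], [-0.656, 0.754, -0.0], [0.001, 0.001, -1.0]]
ft_force: [-0.3, -0.5, 0.1]
grip_width: 0.052
gripper_force: 0.0
```

```bash
python3 look.py w3
```

```text
0.07 [ 448   57  128   81 1272] [0.397 0.241 0.104] 0.1279300071892706 rect [390. 277.] [ 39.  131.6] 11.8 pca 102.3
0.07 [ 304   87   34   52 1532] [0.521 0.134 0.118] 0.1279990051293869 rect [521.3 134. ] [43.5 31.6] 36.6 pca 42.1
0.07 [ 203  178   34   96 2257] [0.671 0.129 0.108] 0.12221131422555881 rect [682.3 137.1] [104.5  25.8] 41.9 pca 40.5
0.07 [ 304  180   40   40 1068] [0.585 0.19  0.118] 0.12798628813648605 rect [582.9 194.5] [50.9 40.4] 41.1 pca -128.3
0.07 [118 226  39  31 482] [0.746 0.075 0.101] 0.12777482567444826 rect [746.1  75.5] [15.5  8.7] 74.5 pca 75.1
0.07 [405 240  42  18 156] [0.556 0.311 0.092] 0.09781607252581803 rect [555.2 315. ] [13.6 45.6] 65.5 pca -23.1
0.07 [550 260  56  92 738] [0.479 0.495 0.095] 0.127674327609766 rect [486.8 524.3] [129.   25.9] 73.4 pca -105.2
0.07 [478 276  36  28 376] [0.54  0.408 0.096] 0.1279637415562685 rect [540.8 408.9] [ 8.9 16.4] 77.3 pca -17.4
0.106 [ 471   57  105   81 1039] [0.394 0.252 0.12 ] 0.1389544209547573 rect [381.4 273.6] [ 29.8 120.9] 17.7 pca 99.4
0.106 [ 303   87   35  133 4321] [0.549 0.158 0.126] 0.14255769277139663 rect [553.3 161.8] [126.7  30. ] 41.1 pca 41.0
0.106 [ 203  209   31   53 1292] [0.679 0.136 0.116] 0.12221131422555881 rect [682.8 137.7] [57.6 25.2] 41.4 pca 43.6
0.106 [102 238  39  33 537] [0.746 0.075 0.132] 0.15483192678668822 rect [745.9  75.3] [15.5  9.8] 77.3 pca 75.2
0.106 [568 290  54  62 378] [0.487 0.517 0.127] 0.13833688599746208 rect [480.5 526. ] [111.6  28.2] 79.2 pca 73.3
0.106 [494 292  29  23 154] [0.537 0.41  0.121] 0.14606800701558703 rect [537.1 409.3] [ 4.7 12.4] 50.5 pca 126.9
6.5 [0.568 0.175 0.305] [-0.755 -0.656  0.001] [   5.7   24.7   60.7   -0.    94.7 -125.3]
```

View pics/w3.png

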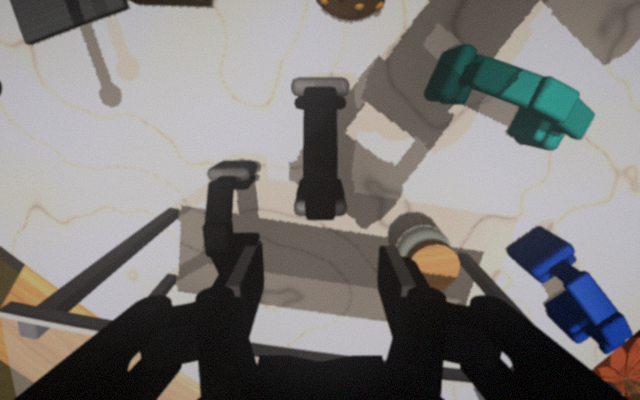

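The large pair now stands upright in the open, with its band from (320,90) to (320,215). I'll pinch it at the crown, keeping the fingertips above its underside.

>>> servo_tool([
  {"tx":-1.45,"ty":-1.3,"tz":0,"yaw":0,"claw":5},
  {"tx":0,"ty":0,"tz":-3,"yaw":0,"claw":5},
  {"tx":0,"ty":0,"tz":-3,"yaw":0,"claw":5},
  {"tx":0,"ty":0,"tz":-3,"yaw":0,"claw":5},
  {"tx":0,"ty":0,"tz":-3,"yaw":0,"claw":5},
  {"tx":0,"ty":0,"tz":-2.5,"yaw":0,"claw":5},
  {"tx":0,"ty":0,"tz":-1.5,"yaw":0,"claw":5},
  {"tx":0,"ty":0,"tz":-0.9,"yaw":0,"claw":5},
  {"tx":0,"ty":0,"tz":0,"yaw":0,"claw":5},
  {"tx":0,"ty":0,"tz":0,"yaw":0,"claw":2},
  {"tx":0,"ty":0,"tz":0,"yaw":0,"claw":2},
  {"tx":0,"ty":0,"tz":0,"yaw":0,"claw":2},
  {"tx":0,"ty":0,"tz":0,"yaw":0,"claw":2},
  {"tx":0,"ty":0,"tz":0,"yaw":0,"claw":2},
  {"tx":0,"ty":0,"tz":0,"yaw":0,"claw":2},
  {"tx":0,"ty":0,"tz":0,"yaw":0,"claw":2},
], newtons=50)

```text
time_s: 8.1
position: [0.5541, 0.162, 0.1375]
tool_rot: [[-0.755, -0.656, 0.002], [-0.656, 0.755, 0.0], [-0.002, -0.001, -1.0]]
ft_force: [-2.1, -0.3, 6.1]
grip_width: 0.0289
gripper_force: 50.9
```

```bash
python3 - <<'E'
from h import *
np.set_printoptions(precision=4,suppress=True)
# stand from top cam clean: bar points
for n in ("top0","side0","w3"):
    a=np.load(n+".npz"); c=(a["K"],a["D"],a["T"]); P=cloud(c,a["d"])
    ctr=np.array([.598,-.204]); e=np.array([.570,.822]); q=P[...,:2]-ctr; s=q@e; t=q@[e[1],-e[0]]
    for lo,hi,z0,z1 in ((.02,.115,.155,.18),(-.115,-.02,.115,.14),(.125,.16,.15,.19),(-.16,-.125,.11,.15)):
        m=(s>lo)&(s<hi)&(abs(t)<.03)&(P[...,2]>z0)&(P[...,2]<z1)
        if m.sum()>10:
            r=P[m]; print(n,lo,m.sum(),"mean",r.mean(0),"t med",np.median(t[m]).round(4),"slope",np.degrees(np.arctan(np.polyfit(s[m],t[m],1)[0])).round(2),"s range",s[m].min(),s[m].max(),"z95",np.percentile(r[:,2],95))
E
```

```text
top0 0.02 192 mean [ 0.6363 -0.1488  0.171 ] t med -0.0001 slope -0.36 s range 0.020383010629908722 0.11496285104103719 z95 0.17654632913000565
top0 -0.115 187 mean [ 0.5597 -0.2597  0.1311] t med -0.0 slope -0.04 s range -0.11499110672444736 -0.02019669508141872 z95 0.13625908556311367
top0 0.125 89 mean [ 0.6763 -0.0884  0.1744] t med -0.0022 slope 3.02 s range 0.1252925639816639 0.15499773442462023 z95 0.18077971635329523
top0 -0.16 88 mean [ 0.5183 -0.3172  0.1355] t med -0.0012 slope -2.16 s range -0.1538887978992662 -0.12534490411530091 z95 0.14234330734593886
side0 0.02 275 mean [ 0.6399 -0.1525  0.1724] t med 0.0053 slope -0.12 s range 0.020411624165557467 0.11456022238610526 z95 0.17571013254783693
side0 -0.115 365 mean [ 0.5628 -0.2636  0.1321] t med 0.0055 slope -0.01 s range -0.11483067259366143 -0.020369567784275542 z95 0.13521127110030445
side0 0.125 120 mean [ 0.6809 -0.095   0.1752] t med 0.0069 slope 5.65 s range 0.12516181078815286 0.14996455887980994 z95 0.18093153629530262
side0 -0.16 218 mean [ 0.5222 -0.3239  0.1352] t med 0.0064 slope 2.87 s range -0.15377523282933644 -0.12506695969955237 z95 0.1411800615067886
w3 0.125 22 mean [ 0.6732 -0.0782  0.1587] t med -0.0102 slope 12.46 s range 0.14116497307527956 0.1510712637513279 z95 0.16002371781872604
```

>>> servo_tool([
  {"tx":0,"ty":0,"tz":0.5,"yaw":0,"claw":2},
  {"tx":0,"ty":0,"tz":2,"yaw":0,"claw":2},
  {"tx":0,"ty":0,"tz":4,"yaw":0,"claw":2},
  {"tx":0,"ty":0,"tz":4,"yaw":0,"claw":2},
  {"tx":0,"ty":0,"tz":4,"yaw":0,"claw":2},
  {"tx":0,"ty":0,"tz":4,"yaw":0,"claw":2},
  {"tx":0.2,"ty":-1,"tz":3.5,"yaw":-2,"claw":2},
  {"tx":0.7,"ty":-2.5,"tz":0,"yaw":-6,"claw":2},
  {"tx":0.7,"ty":-2.5,"tz":0,"yaw":-6,"claw":2},
  {"tx":0.7,"ty":-2.5,"tz":0,"yaw":-6,"claw":2},
  {"tx":0.7,"ty":-2.5,"tz":0,"yaw":-6,"claw":2},
  {"tx":0.7,"ty":-2.5,"tz":0,"yaw":-6,"claw":2},
  {"tx":0.7,"ty":-2.5,"tz":0,"yaw":-6,"claw":2},
  {"tx":0.7,"ty":-2.5,"tz":0,"yaw":-6,"claw":2},
  {"tx":0.7,"ty":-2.5,"tz":0,"yaw":-6,"claw":2},
  {"tx":0.7,"ty":-2.5,"tz":0,"yaw":-6,"claw":2},
  {"tx":0.7,"ty":-2.5,"tz":0,"yaw":-6,"claw":2},
  {"tx":0.7,"ty":-2.5,"tz":0,"yaw":-6,"claw":2},
  {"tx":0.6,"ty":-2.4,"tz":0,"yaw":-7.7,"claw":2},
  {"tx":0,"ty":0,"tz":0,"yaw":0,"claw":2},
])

```text
time_s: 10.1
position: [0.639, -0.15, 0.3549]
tool_rot: [[-0.819, 0.574, -0.002], [0.574, 0.819, 0.0], [0.002, -0.001, -1.0]]
ft_force: [0.6, 1.4, -2.9]
grip_width: 0.0289
gripper_force: 50.2
```

```bash
python3 - <<'E'
from h import *
np.set_printoptions(precision=4,suppress=True)
s=env.observe(); print(s["position"],np.degrees(np.arctan2(s["tool_rot"][1,0],s["tool_rot"][0,0])),s["grip_width"],s["ft_force"])
im,d,c=grab("side"); P=cloud(c,d); cv2.imwrite("pics/s1.png",cv2.resize(im[100:400,240:560],(800,600*1))[:,:,::-1])
E
```

```text
[ 0.639  -0.15    0.3549] 144.93658158103935 0.028879409134568546 [ 0.6248  1.3882 -2.9085]
```

View pics/s1.png

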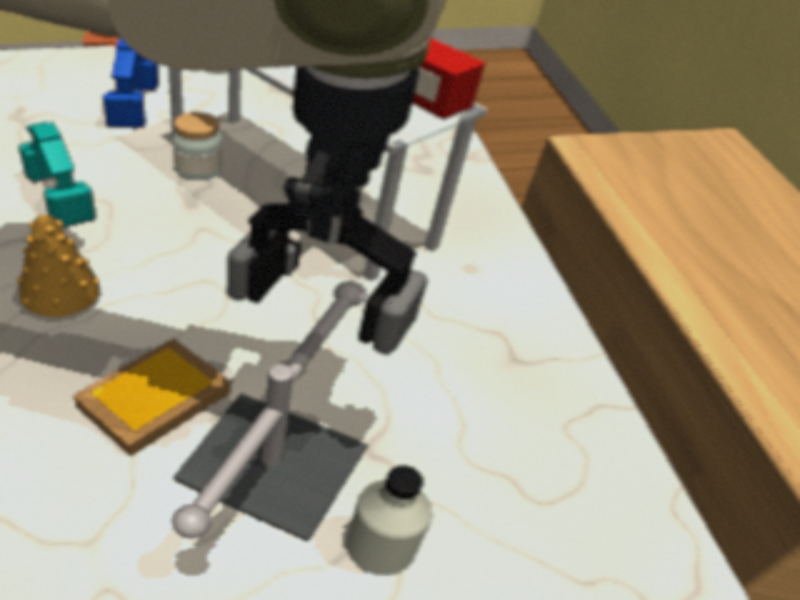

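The side picture shows the large pair held upright above the higher arm, with its cups at about (265,265) and (393,310), one on each side of the bar. Before lowering I'll check the clearance to the bottle.

```bash
python3 - <<'E'
from h import *
np.set_printoptions(precision=4,suppress=True)
for n in ("top0","side0"):
    a=np.load(n+".npz"); c=(a["K"],a["D"],a["T"]); P=cloud(c,a["d"])
    m=(P[...,0]>.6)&(P[...,0]<.8)&(P[...,1]<-.2)&(P[...,1]>-.4)&(P[...,2]>.05)&(P[...,2]<.17)&(((P[...,:2]-[.598,-.204])@[.822,-.570])>.03)
    r=P[m]; h=r[r[:,2]>.145]; print(n,r.min(0),r.max(0),"cap",h.mean(0),len(h))
E
```

```text
top0 [ 0.6494 -0.3368  0.0506] [ 0.7101 -0.2757  0.1673] cap [ 0.6794 -0.306   0.1586] 88
side0 [ 0.6532 -0.3386  0.0502] [ 0.7122 -0.2829  0.164 ] cap [ 0.6818 -0.3104  0.1591] 220
```

>>> servo_tool([
  {"tx":0,"ty":0.25,"tz":-1,"yaw":0.3,"claw":2},
  {"tx":0,"ty":0,"tz":-1,"yaw":0,"claw":2},
  {"tx":0,"ty":0,"tz":-1,"yaw":0,"claw":2},
])

```text
time_s: 10.45
position: [0.6385, -0.1435, 0.3253]
tool_rot: [[-0.826, 0.563, -0.001], [0.563, 0.826, 0.0], [0.001, -0.0, -1.0]]
ft_force: [-0.1, 0.4, -2.4]
grip_width: 0.0289
gripper_force: 50.2
```

>>> servo_tool([
  {"tx":0.05,"ty":-0.3,"tz":-2,"yaw":-0.4,"claw":2},
  {"tx":0,"ty":0,"tz":-2,"yaw":0,"claw":2},
  {"tx":0,"ty":0,"tz":-2,"yaw":0,"claw":2},
  {"tx":0,"ty":0,"tz":-2,"yaw":0,"claw":2},
  {"tx":0,"ty":0,"tz":-2,"yaw":0,"claw":2},
  {"tx":0,"ty":0,"tz":-1.4,"yaw":0,"claw":2},
  {"tx":0,"ty":0,"tz":-0.8,"yaw":0,"claw":2},
  {"tx":0,"ty":0,"tz":-0.2,"yaw":0,"claw":2},
  {"tx":0,"ty":0,"tz":0,"yaw":0,"claw":2},
  {"tx":0,"ty":0,"tz":0,"yaw":0,"claw":2},
])

```text
time_s: 11.45
position: [0.6395, -0.1476, 0.2032]
tool_rot: [[-0.821, 0.571, 0.001], [0.571, 0.821, -0.001], [-0.001, 0.0, -1.0]]
ft_force: [0.6, -0.5, -2.6]
grip_width: 0.0288
gripper_force: 50.1
```

>>> servo_tool([
  {"tx":0,"ty":0,"tz":-0.2,"yaw":0,"claw":2},
  {"tx":0,"ty":0,"tz":-0.1,"yaw":0,"claw":2},
  {"tx":0,"ty":0,"tz":-0.1,"yaw":0,"claw":2},
  {"tx":0,"ty":0,"tz":-0.1,"yaw":0,"claw":2},
  {"tx":0,"ty":0,"tz":0,"yaw":0,"claw":2},
  {"tx":0,"ty":0,"tz":0,"yaw":0,"claw":2},
])

```text
time_s: 12.05
position: [0.6393, -0.1476, 0.1973]
tool_rot: [[-0.821, 0.571, 0.0], [0.571, 0.821, -0.0], [-0.0, 0.0, -1.0]]
ft_force: [0.1, -0.6, -2.2]
grip_width: 0.029
gripper_force: 50.1
```

>>> servo_tool([
  {"tx":0,"ty":0,"tz":-0.1,"yaw":0,"claw":2},
  {"tx":0,"ty":0,"tz":0,"yaw":0,"claw":2},
  {"tx":0,"ty":0,"tz":-0.05,"yaw":0,"claw":2},
  {"tx":0,"ty":0,"tz":0,"yaw":0,"claw":2},
  {"tx":0,"ty":0,"tz":0,"yaw":0,"claw":2},
])

```text
time_s: 12.55
position: [0.6394, -0.1476, 0.1964]
tool_rot: [[-0.821, 0.571, 0.001], [0.571, 0.821, -0.0], [-0.001, 0.0, -1.0]]
ft_force: [-1.2, 0.2, 4.0]
grip_width: 0.029
gripper_force: 50.9
```

Contact: the force rose from −2.2 to +4 N. Letting go.

>>> servo_tool([
  {"tx":0,"ty":0,"tz":0,"yaw":0,"claw":3.2},
  {"tx":0,"ty":0,"tz":0,"yaw":0,"claw":3.6},
  {"tx":0,"ty":0,"tz":0,"yaw":0,"claw":4.2},
  {"tx":0,"ty":0,"tz":0,"yaw":0,"claw":4.6},
  {"tx":0,"ty":0,"tz":0,"yaw":0,"claw":4.6},
  {"tx":0,"ty":0,"tz":0.5,"yaw":0,"claw":4.6},
  {"tx":0,"ty":0,"tz":2,"yaw":0,"claw":4.6},
  {"tx":0,"ty":0,"tz":4,"yaw":0,"claw":4.6},
  {"tx":0,"ty":0,"tz":4,"yaw":0,"claw":4.6},
  {"tx":0,"ty":0,"tz":4,"yaw":0,"claw":4.6},
  {"tx":0,"ty":0,"tz":0,"yaw":0,"claw":4.6},
], newtons=20)

```text
time_s: 13.65
position: [0.6399, -0.1478, 0.3476]
tool_rot: [[-0.821, 0.571, 0.011], [0.571, 0.821, -0.005], [-0.011, 0.002, -1.0]]
ft_force: [-0.2, 1.0, 1.0]
grip_width: 0.0458
gripper_force: 0.0
```

```bash
cat > hang.py <<'E'
from h import *
import sys
np.set_printoptions(precision=4,suppress=True)
im,d,c=grab("side"); P=cloud(c,d); cv2.imwrite(f"pics/{sys.argv[1]}.png",cv2.resize(im[140:400,260:520],(600,600))[:,:,::-1])
im,d,c=grab("top"); P=cloud(c,d)
for ctr,zl in (((.639,-.147),.17),((.558,-.262),.13)):
    q=P[...,:2]-ctr; t=q@[.822,-.570]; s=q@[.570,.822]; dark=im.max(2)<90
    m=dark&(abs(t)<.08)&(abs(s)<.035)&(P[...,2]>zl-.04)&(P[...,2]<zl+.05)
    if m.sum()>20:
        r=P[m]; rect=cv2.minAreaRect((r[:,:2]*1000).astype(np.float32)); print(m.sum(),r.mean(0),rect)
        print("z by t", [(b,np.median(P[m&(t*1000>b)&(t*1000<b+15)][:,2]).round(4)) for b in range(-60,60,15)])
s=env.observe(); print(s["time_s"],s["position"],s["ft_force"])
E
python3 hang.py s2
```

```text
96 [ 0.6752 -0.1709  0.1754] ((652.1331176757812, -132.0001220703125), (46.310638427734375, 132.5084686279297), 36.627254486083984)
z by t [(-60, np.float64(nan)), (-45, np.float64(nan)), (-30, np.float64(0.1961)), (-15, np.float64(nan)), (0, np.float64(nan)), (15, np.float64(0.1864)), (30, np.float64(0.1807)), (45, np.float64(0.1739))]
13.75 [ 0.6393 -0.1475  0.3416] [-0.3091 -0.5784 -1.1399]
  return _methods._mean(a, axis=axis, dtype=dtype,
  ret = ret.dtype.type(ret / rcount)
```

View pics/s2.png

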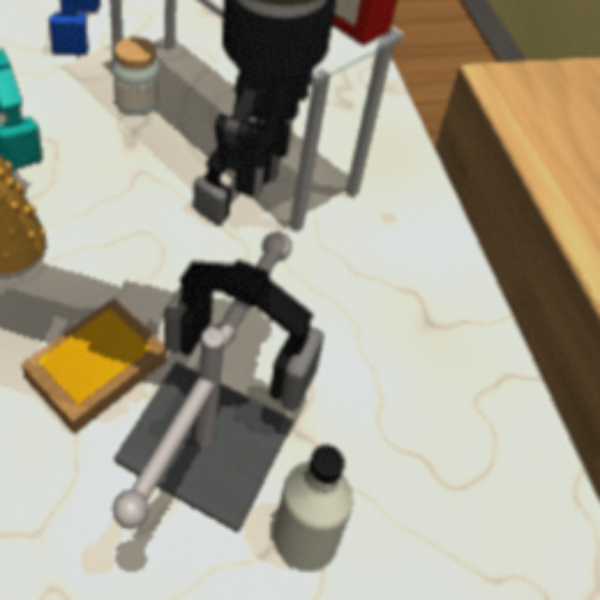

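The side picture shows the large pair hanging upright on the higher arm, crown at (245,275), with cups at (180,325) and (303,375), one on each side. Next is the small pair, approached the same way.

>>> servo_tool([
  {"tx":0,"ty":1.9,"tz":0,"yaw":5.9,"claw":4.8},
  {"tx":0,"ty":1.9,"tz":0,"yaw":5.9,"claw":4.8},
  {"tx":0,"ty":1.9,"tz":0,"yaw":5.9,"claw":4.8},
  {"tx":0,"ty":1.9,"tz":0,"yaw":5.9,"claw":4.8},
  {"tx":0,"ty":1.9,"tz":0,"yaw":5.9,"claw":4.8},
  {"tx":0,"ty":1.9,"tz":0,"yaw":5.9,"claw":4.8},
  {"tx":0,"ty":1.9,"tz":0,"yaw":5.9,"claw":4.8},
  {"tx":0,"ty":1.9,"tz":0,"yaw":5.9,"claw":4.8},
  {"tx":0,"ty":1.9,"tz":0,"yaw":5.9,"claw":4.8},
  {"tx":0,"ty":1.9,"tz":0,"yaw":5.9,"claw":4.8},
  {"tx":0,"ty":1.9,"tz":0,"yaw":5.9,"claw":4.8},
  {"tx":0,"ty":1.9,"tz":0,"yaw":5.9,"claw":4.8},
  {"tx":0.4,"ty":2.1,"tz":0,"yaw":5.9,"claw":4.8},
  {"tx":0,"ty":0,"tz":0,"yaw":0,"claw":4.8},
  {"tx":0,"ty":0,"tz":0,"yaw":0,"claw":4.8},
])

```text
time_s: 15.25
position: [0.6431, 0.1013, 0.3395]
tool_rot: [[-0.745, -0.667, -0.002], [-0.667, 0.745, -0.0], [0.002, 0.001, -1.0]]
ft_force: [1.2, 0.1, -0.1]
grip_width: 0.0483
gripper_force: 0.0
```

```bash
python3 look.py w4 | grep -v "0\.4[0-9]* *0\."
```

```text
0.07 [  65    0   42   55 1452] [ 0.69  -0.164  0.116] 0.12799880212315956 rect [ 686.5 -167.1] [50.  23.3] 31.7 pca 31.0
0.07 [172   0  50  24 848] [ 0.604 -0.091  0.105] 0.12749587258378076 rect [603.5 -95.1] [18.8 32.5] 65.5 pca 143.1
0.07 [538  61 102  73 891] [0.394 0.257 0.1  ] 0.12797473011455635 rect [382.  278.8] [ 27.7 130.7] 17.1 pca 104.0
0.07 [ 309  165   24   90 2045] [0.676 0.132 0.107] 0.1224867754522509 rect [683.  137.5] [108.6  26. ] 41.8 pca 41.7
0.07 [230 208  21  27 255] [0.745 0.073 0.101] 0.12783714485340075 rect [745.6  74.2] [15.   7.4] 80.1 pca 90.1
0.07 [481 224  35  41 302] [0.57  0.313 0.092] 0.10107582124920783 rect [572.5 320.9] [58.8 27.5] 23.1 pca 14.9
0.106 [  50    0   51   51 1484] [ 0.688 -0.167  0.123] 0.15336140035621249 rect [ 691.  -172.6] [44.1 29.3] 55.3 pca 34.3
0.106 [172   0  39  16 446] [ 0.606 -0.093  0.12 ] 0.12868245306102183 rect [605.3 -94.1] [11.  32.8] 44.1 pca 134.5
0.106 [556  79  84  55 662] [0.392 0.273 0.126] 0.13989252031234045 rect [381.9 273.6] [ 28.7 119.1] 18.5 pca 105.3
0.106 [ 309  192   24   50 1063] [0.68  0.135 0.116] 0.1224867754522509 rect [682.8 137.6] [57.7 25.5] 41.3 pca 41.7
0.106 [223 218  21  27 272] [0.745 0.073 0.132] 0.15484689471375807 rect [746.   74.6] [15.5  7.6] 77.6 pca 90.8
15.3 [0.643 0.101 0.34 ] [-0.746 -0.666  0.002] [  -1.5   30.8   44.8   -0.   104.4 -133.3]
```

>>> servo_tool([
  {"tx":0,"ty":0.05,"tz":-2.5,"yaw":0,"claw":4.8},
  {"tx":0,"ty":0,"tz":-2.5,"yaw":0,"claw":4.8},
  {"tx":0,"ty":0,"tz":-2.5,"yaw":0,"claw":4.8},
  {"tx":0,"ty":0,"tz":-2.5,"yaw":0,"claw":4.8},
  {"tx":0,"ty":0,"tz":-2.5,"yaw":0,"claw":4.8},
  {"tx":0,"ty":0,"tz":-2.5,"yaw":0,"claw":4.8},
  {"tx":0,"ty":0,"tz":-2.5,"yaw":0,"claw":4.8},
  {"tx":0,"ty":0,"tz":-2,"yaw":0,"claw":4.8},
  {"tx":0,"ty":0,"tz":-2,"yaw":0,"claw":4.8},
  {"tx":0,"ty":0,"tz":-2,"yaw":0,"claw":4.8},
  {"tx":0,"ty":0,"tz":-1.2,"yaw":0,"claw":4.8},
  {"tx":0,"ty":0,"tz":-0.6,"yaw":0,"claw":4.8},
  {"tx":0,"ty":0,"tz":0,"yaw":0,"claw":4.8},
  {"tx":0,"ty":0,"tz":0,"yaw":0,"claw":4.8},
])

```text
time_s: 16.7
position: [0.6437, 0.1017, 0.0887]
tool_rot: [[-0.745, -0.668, 0.001], [-0.668, 0.745, -0.0], [-0.001, -0.001, -1.0]]
ft_force: [0.3, -0.2, 0.3]
grip_width: 0.0477
gripper_force: 0.0
```

>>> servo_tool([
  {"tx":0,"ty":0,"tz":0,"yaw":0,"claw":1.6},
  {"tx":0,"ty":0,"tz":0,"yaw":0,"claw":1.6},
  {"tx":0,"ty":0,"tz":0,"yaw":0,"claw":1.6},
  {"tx":0,"ty":0,"tz":0,"yaw":0,"claw":1.6},
  {"tx":0,"ty":0,"tz":0,"yaw":0,"claw":1.6},
  {"tx":0,"ty":0,"tz":0,"yaw":0,"claw":1.6},
  {"tx":0,"ty":0,"tz":0.3,"yaw":0,"claw":1.6},
  {"tx":-0.75,"ty":-0.67,"tz":0,"yaw":0,"claw":1.6},
  {"tx":-0.75,"ty":-0.67,"tz":0,"yaw":0,"claw":1.6},
  {"tx":-0.75,"ty":-0.67,"tz":0,"yaw":0,"claw":1.6},
  {"tx":-0.75,"ty":-0.67,"tz":0,"yaw":0,"claw":1.6},
  {"tx":-0.75,"ty":-0.67,"tz":0,"yaw":0,"claw":1.6},
  {"tx":-0.75,"ty":-0.67,"tz":0,"yaw":0,"claw":1.6},
  {"tx":-0.75,"ty":-0.67,"tz":0,"yaw":0,"claw":1.6},
  {"tx":-0.75,"ty":-0.67,"tz":0,"yaw":0,"claw":1.6},
  {"tx":-0.75,"ty":-0.67,"tz":0,"yaw":0,"claw":1.6},
  {"tx":-0.75,"ty":-0.67,"tz":0,"yaw":0,"claw":1.6},
  {"tx":0,"ty":0,"tz":0,"yaw":0,"claw":1.6},
  {"tx":0,"ty":0,"tz":-0.3,"yaw":0,"claw":1.6},
  {"tx":0,"ty":0,"tz":0,"yaw":0,"claw":1.6},
], newtons=50)

```text
time_s: 18.7
position: [0.5686, 0.0347, 0.0888]
tool_rot: [[-0.744, -0.668, 0.001], [-0.668, 0.744, -0.001], [-0.0, -0.001, -1.0]]
ft_force: [-5.8, -2.4, 8.7]
grip_width: 0.0249
gripper_force: 50.4
```

>>> servo_tool([
  {"tx":0,"ty":0,"tz":0,"yaw":0,"claw":4.8},
  {"tx":0,"ty":0,"tz":0,"yaw":0,"claw":4.8},
  {"tx":0,"ty":0,"tz":0,"yaw":0,"claw":4.8},
  {"tx":0,"ty":0,"tz":1,"yaw":0,"claw":4.8},
  {"tx":0,"ty":0,"tz":4,"yaw":0,"claw":4.8},
  {"tx":0,"ty":0,"tz":4,"yaw":0,"claw":4.8},
  {"tx":0,"ty":0,"tz":4,"yaw":0,"claw":4.8},
  {"tx":2,"ty":1.8,"tz":4,"yaw":0,"claw":4.8},
  {"tx":2,"ty":1.8,"tz":3,"yaw":0,"claw":4.8},
  {"tx":1.5,"ty":1.3,"tz":0,"yaw":0,"claw":4.8},
  {"tx":0,"ty":0,"tz":0,"yaw":0,"claw":4.8},
  {"tx":0,"ty":0,"tz":0,"yaw":0,"claw":4.8},
])

```text
time_s: 19.9
position: [0.6229, 0.0839, 0.2875]
tool_rot: [[-0.744, -0.668, -0.001], [-0.668, 0.744, -0.0], [0.001, 0.001, -1.0]]
ft_force: [-0.5, -1.1, -0.2]
grip_width: 0.0478
gripper_force: 0.0
```

```bash
python3 look.py w5
```

```text
0.07 [ 142    0   66   42 1799] [ 0.599 -0.095  0.109] 0.12794187659132467 rect [ 599.1 -101.8] [33.  32.4] 57.4 pca 148.6
0.07 [448   0  51  14 507] [0.414 0.083 0.08 ] 0.09696329715174146 rect [412.1  83.8] [10.5 47.5] 42.4 pca 128.5
0.07 [ 71  12  23  57 319] [ 0.676 -0.172  0.075] 0.08080662966950414 rect [ 676.8 -171.6] [51.9  4.4] 52.9 pca 54.8
0.07 [  25   19   41   57 1277] [ 0.691 -0.165  0.121] 0.1279865075935781 rect [ 688.4 -166.1] [45.5 24.8] 29.2 pca 31.6
0.07 [564  86  76  54 815] [0.402 0.225 0.096] 0.12737138135729875 rect [403.4 241.1] [59.1 23.1] 81.8 pca 81.7
0.07 [ 305   98   30  111 3140] [0.604 0.067 0.108] 0.12215759253923142 rect [608.  70.] [105.8  25.9] 41.7 pca 41.6
0.07 [216 246  26  27 273] [0.746 0.07  0.098] 0.1278066602509636 rect [745.7  73.6] [14.9  7.9] 87.2 pca 113.4
0.07 [497 263  49  53 745] [0.572 0.323 0.094] 0.101455502493839 rect [569.2 329.9] [55.2 46.4] 57.5 pca -128.5
0.07 [563 298  47  39 638] [0.542 0.408 0.101] 0.12791587872004467 rect [540.9 408.5] [10.6 16.8] 82.6 pca 1.6
0.106 [ 142    0   53   35 1253] [ 0.601 -0.097  0.122] 0.14013576239647918 rect [ 601.5 -100.2] [24.8 35. ] 47.0 pca 131.0
0.106 [   6   19   57   56 1640] [ 0.69  -0.167  0.126] 0.15278084704674005 rect [ 691.9 -171. ] [40.1 29. ] 54.5 pca 36.0
0.106 [588 113  52  27 189] [0.405 0.247 0.116] 0.12737138135729875 rect [404.3 247.2] [ 2.1 52.2] 18.9 pca 108.2
0.106 [ 305  127   30   62 1682] [0.607 0.069 0.116] 0.12215759253923142 rect [608.   69.8] [55.7 25.7] 41.9 pca 41.7
0.106 [208 260  22  27 241] [0.746 0.069 0.132] 0.15478692585297837 rect [746.3  69.3] [2.4 8.6] 29.3 pca 122.7
0.106 [583 316  46  39 684] [0.542 0.408 0.132] 0.15498999364208987 rect [539.8 409.7] [11.3 18.4] 74.0 pca -3.5
19.95 [0.623 0.084 0.287] [-0.744 -0.668  0.001] [  -3.1   28.9   56.5   -0.    94.7 -135. ]
```

View pics/w5.png

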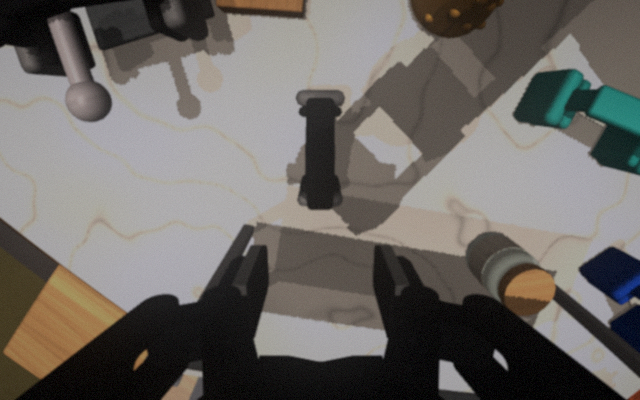

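The small pair stands upright in the open, band from (320,100) to (320,205). Now pinching its crown.

>>> servo_tool([
  {"tx":-1.5,"ty":-1.4,"tz":0,"yaw":0,"claw":4.8},
  {"tx":0,"ty":0,"tz":-3,"yaw":0,"claw":4.8},
  {"tx":0,"ty":0,"tz":-3,"yaw":0,"claw":4.8},
  {"tx":0,"ty":0,"tz":-3,"yaw":0,"claw":4.8},
  {"tx":0,"ty":0,"tz":-3,"yaw":0,"claw":4.8},
  {"tx":0,"ty":0,"tz":-2.5,"yaw":0,"claw":4.8},
  {"tx":0,"ty":0,"tz":-1.6,"yaw":0,"claw":4.8},
  {"tx":0,"ty":0,"tz":-1,"yaw":0,"claw":4.8},
  {"tx":0,"ty":0,"tz":0,"yaw":0,"claw":4.8},
  {"tx":0,"ty":0,"tz":0,"yaw":0,"claw":1.6},
  {"tx":0,"ty":0,"tz":0,"yaw":0,"claw":1.6},
  {"tx":0,"ty":0,"tz":0,"yaw":0,"claw":1.6},
  {"tx":0,"ty":0,"tz":0,"yaw":0,"claw":1.6},
  {"tx":0,"ty":0,"tz":0,"yaw":0,"claw":1.6},
  {"tx":0,"ty":0,"tz":0,"yaw":0,"claw":1.6},
  {"tx":0,"ty":0,"tz":0,"yaw":0,"claw":1.6},
], newtons=50)

```text
time_s: 21.55
position: [0.6087, 0.0699, 0.1181]
tool_rot: [[-0.744, -0.668, 0.002], [-0.668, 0.744, -0.0], [-0.001, -0.002, -1.0]]
ft_force: [-1.7, 0.3, 6.5]
grip_width: 0.0254
gripper_force: 50.2
```

>>> servo_tool([
  {"tx":0,"ty":0,"tz":0.5,"yaw":0,"claw":1.6},
  {"tx":0,"ty":0,"tz":2,"yaw":0,"claw":1.6},
  {"tx":0,"ty":0,"tz":4.3,"yaw":0,"claw":1.6},
  {"tx":0,"ty":0,"tz":4.3,"yaw":0,"claw":1.6},
  {"tx":0,"ty":0,"tz":4.3,"yaw":0,"claw":1.6},
  {"tx":0,"ty":0,"tz":4.3,"yaw":0,"claw":1.6},
  {"tx":0,"ty":0,"tz":4.5,"yaw":0,"claw":1.6},
  {"tx":-0.4,"ty":-2.55,"tz":0,"yaw":-5.9,"claw":1.6},
  {"tx":-0.4,"ty":-2.55,"tz":0,"yaw":-5.9,"claw":1.6},
  {"tx":-0.4,"ty":-2.55,"tz":0,"yaw":-5.9,"claw":1.6},
  {"tx":-0.4,"ty":-2.55,"tz":0,"yaw":-5.9,"claw":1.6},
  {"tx":-0.4,"ty":-2.55,"tz":0,"yaw":-5.9,"claw":1.6},
  {"tx":-0.4,"ty":-2.55,"tz":0,"yaw":-5.9,"claw":1.6},
  {"tx":-0.4,"ty":-2.55,"tz":0,"yaw":-5.9,"claw":1.6},
  {"tx":-0.4,"ty":-2.55,"tz":0,"yaw":-5.9,"claw":1.6},
  {"tx":-0.4,"ty":-2.55,"tz":0,"yaw":-5.9,"claw":1.6},
  {"tx":-0.4,"ty":-2.55,"tz":0,"yaw":-5.9,"claw":1.6},
  {"tx":-0.4,"ty":-2.55,"tz":0,"yaw":-5.9,"claw":1.6},
  {"tx":-0.4,"ty":-2.55,"tz":0,"yaw":-5.9,"claw":1.6},
  {"tx":-0.2,"ty":-2.6,"tz":0,"yaw":-5.9,"claw":1.6},
])

```text
time_s: 23.55
position: [0.5578, -0.2629, 0.3589]
tool_rot: [[-0.819, 0.574, -0.0], [0.574, 0.819, 0.0], [0.001, 0.0, -1.0]]
ft_force: [-0.1, 0.0, -1.5]
grip_width: 0.0248
gripper_force: 49.5
```

>>> servo_tool([
  {"tx":0,"ty":0,"tz":0,"yaw":0,"claw":1.6},
  {"tx":0,"ty":0,"tz":0,"yaw":0,"claw":1.6},
])

```text
time_s: 23.75
position: [0.5582, -0.2622, 0.3585]
tool_rot: [[-0.821, 0.57, -0.001], [0.57, 0.821, 0.001], [0.001, 0.0, -1.0]]
ft_force: [-0.2, -0.7, -1.2]
grip_width: 0.0247
gripper_force: 49.6
```

>>> servo_tool([
  {"tx":0.05,"ty":0,"tz":-2.5,"yaw":0,"claw":1.6},
  {"tx":0,"ty":0,"tz":-2.5,"yaw":0,"claw":1.6},
  {"tx":0,"ty":0,"tz":-2.5,"yaw":0,"claw":1.6},
  {"tx":0,"ty":0,"tz":-2.5,"yaw":0,"claw":1.6},
  {"tx":0,"ty":0,"tz":-2.5,"yaw":0,"claw":1.6},
  {"tx":0,"ty":0,"tz":-2.5,"yaw":0,"claw":1.6},
  {"tx":0,"ty":0,"tz":-2,"yaw":0,"claw":1.6},
  {"tx":0,"ty":0,"tz":-1.5,"yaw":0,"claw":1.6},
  {"tx":0,"ty":0,"tz":-1,"yaw":0,"claw":1.6},
  {"tx":0,"ty":0,"tz":-0.2,"yaw":0,"claw":1.6},
  {"tx":0,"ty":0,"tz":0,"yaw":0,"claw":1.6},
  {"tx":0,"ty":0,"tz":0,"yaw":0,"claw":1.6},
])

```text
time_s: 24.95
position: [0.5592, -0.2621, 0.1628]
tool_rot: [[-0.821, 0.57, 0.001], [0.57, 0.821, -0.001], [-0.002, -0.0, -1.0]]
ft_force: [0.3, 0.2, -1.4]
grip_width: 0.0248
gripper_force: 49.6
```

>>> servo_tool([
  {"tx":0,"ty":0,"tz":-0.3,"yaw":0,"claw":1.6},
  {"tx":0,"ty":0,"tz":-0.2,"yaw":0,"claw":1.6},
  {"tx":0,"ty":0,"tz":-0.1,"yaw":0,"claw":1.6},
  {"tx":0,"ty":0,"tz":-0.1,"yaw":0,"claw":1.6},
  {"tx":0,"ty":0,"tz":0,"yaw":0,"claw":1.6},
  {"tx":0,"ty":0,"tz":0,"yaw":0,"claw":1.6},
])

```text
time_s: 25.55
position: [0.5588, -0.2621, 0.155]
tool_rot: [[-0.821, 0.571, 0.0], [0.571, 0.821, -0.0], [-0.0, -0.0, -1.0]]
ft_force: [-0.2, 0.5, 0.9]
grip_width: 0.0253
gripper_force: 49.8
```

>>> servo_tool([
  {"tx":0,"ty":0,"tz":-0.05,"yaw":0,"claw":1.6},
  {"tx":0,"ty":0,"tz":0,"yaw":0,"claw":1.6},
  {"tx":0,"ty":0,"tz":0,"yaw":0,"claw":1.6},
])

```text
time_s: 25.85
position: [0.5588, -0.2621, 0.1549]
tool_rot: [[-0.821, 0.571, 0.0], [0.571, 0.821, -0.0], [-0.001, -0.0, -1.0]]
ft_force: [-2.7, 1.4, 5.7]
grip_width: 0.0249
gripper_force: 50.5
```

Contact. Letting go and backing off.

>>> servo_tool([
  {"tx":0,"ty":0,"tz":0,"yaw":0,"claw":2.8},
  {"tx":0,"ty":0,"tz":0,"yaw":0,"claw":3.2},
  {"tx":0,"ty":0,"tz":0,"yaw":0,"claw":3.8},
  {"tx":0,"ty":0,"tz":0,"yaw":0,"claw":4.4},
  {"tx":0,"ty":0,"tz":0,"yaw":0,"claw":4.4},
  {"tx":0,"ty":0,"tz":0.5,"yaw":0,"claw":4.4},
  {"tx":0,"ty":0,"tz":2,"yaw":0,"claw":4.4},
  {"tx":0,"ty":0,"tz":4,"yaw":0,"claw":4.4},
  {"tx":0,"ty":0,"tz":4,"yaw":0,"claw":4.4},
  {"tx":0,"ty":0,"tz":4,"yaw":0,"claw":4.4},
  {"tx":0,"ty":0,"tz":4,"yaw":0,"claw":4.4},
  {"tx":-3,"ty":0,"tz":1,"yaw":0,"claw":4.4},
  {"tx":-3,"ty":0,"tz":0,"yaw":0,"claw":4.4},
  {"tx":-3,"ty":0,"tz":0,"yaw":0,"claw":4.4},
  {"tx":-3,"ty":0,"tz":0,"yaw":0,"claw":4.4},
  {"tx":-3,"ty":0,"tz":0,"yaw":0,"claw":4.4},
  {"tx":0,"ty":0,"tz":0,"yaw":0,"claw":4.4},
  {"tx":0,"ty":0,"tz":0,"yaw":0,"claw":4.4},
], newtons=20)

```text
time_s: 27.65
position: [0.4087, -0.2622, 0.35]
tool_rot: [[-0.821, 0.571, 0.001], [0.571, 0.821, -0.001], [-0.001, -0.0, -1.0]]
ft_force: [0.8, 0.9, -0.9]
grip_width: 0.0441
gripper_force: 0.0
```

```bash
python3 hang.py s3 2>/dev/null
```

```text
509 [ 0.6309 -0.1421  0.181 ] ((632.0875854492188, -148.536376953125), (55.59318542480469, 136.25009155273438), 53.84095764160156)
z by t [(-60, np.float64(0.1724)), (-45, np.float64(0.1803)), (-30, np.float64(0.1896)), (-15, np.float64(0.1975)), (0, np.float64(0.1988)), (15, np.float64(0.1859)), (30, np.float64(0.1803)), (45, np.float64(0.1727))]
423 [ 0.5531 -0.2552  0.134 ] ((560.4080810546875, -255.52442932128906), (48.41514205932617, 119.89266967773438), 52.183738708496094)
z by t [(-60, np.float64(0.1132)), (-45, np.float64(0.1326)), (-30, np.float64(0.1446)), (-15, np.float64(0.1557)), (0, np.float64(0.1554)), (15, np.float64(0.1467)), (30, np.float64(0.1348)), (45, np.float64(0.1265))]
27.75 [ 0.4094 -0.2622  0.3494] [-0.0845  0.3019 -0.1107]
```

View pics/s3.png

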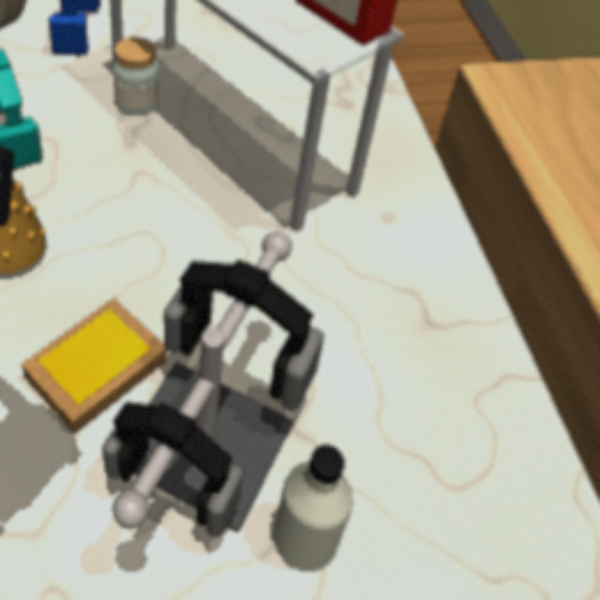

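Both pairs hang level and upright, the large one with its crown at (245,275) and the small one at (170,420), with one cup on each side of its arm. The jar, tree, bottle and puzzle box are where they were. Handing in.

```bash
python3 -c "
from rig import env
print(env.close_job())"
```

```text
the job is handed in; nothing more can be done
None
```

I hung the larger ear defenders on the higher arm and the smaller on the lower arm, both level and hanging freely, left the jar, tree, bottle and puzzle box untouched, and handed the job in at about 28 s; no verdict was returned.

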